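# Clamp a bearing block in a cam fixture with one finger

### The arm

A 6-joint arm with a two-finger parallel gripper is mounted at the origin on a cart in front of the work surface, level with it; the furniture and walls round the work are solid. World frame = base frame: x ahead of the robot, y to its left, z up, the work surface at z = 0. Lengths are in m, angles in rad, forces in N, time in s.
With the tool pointing down it reaches from about 0.325 to 0.75 m from the base axis. Payload 7.6 kg.
Tool frame: the origin (TCP) lies at the very end of the fingers, on their centre line; the grasp point (between the pads) lies 19 mm behind it (robot.grip_depth is the distance from the TCP to the grasp point, in m); z points along the fingers, x is the direction in which the jaws open and shut, and the axes are right-handed (so a half turn about z gives the same grasp; the last joint's range is limited). The gripper opens to 85 mm and grips with 20 to 120 N. Pads are 22 mm wide; open, the fingers measure 114 mm over their backs; the gripper's body (76 mm by 85 mm) begins 54 mm behind the grasp point. The pads swing forward as they close: fully open they stand 13 mm farther back than shut.
Start: joints at [-1.218, 0.052, 1.401, -0, 1.689, -0.07], TCP at [0.215, -0.479, 0.231] pointing down, gripper open.
Joint ranges: [-2.9, 2.9], [-0.91, 2.17], [0.12, 2.37], [-1.06, 4.2], [0.26, 2.73], [-2.93, 2.93]. Speed limits (rad/s): [2.57, 2.57, 3.01, 3.14, 3.14, 3.14].

### API

Orientations are given as a unit quaternion [x, y, z, w].
In Python, from rig import state, camera, camera_model, ticket, robot gives the robot as it stands.
- The arm moves only by the tool carry_out, never from a script. Its argument "deltas" is a list of rows, each an object with "rotation": the turn, a rotation vector about the tool's x, y, z each as a share of 4 degrees, from -1 to 1, a list of three; "slide": the shift along the tool's x, y, z each as a share of 0.05 m, from -1 to 1, a list of three; "hand": the closure, from 0 (fully open) to 1 (shut). In form: [{"rotation": [wx, wy, wz], "slide": [dx, dy, dz], "hand": hand}, ...]. A call has 1 to 20 rows; each row shifts and turns the commanded pose from where the row before left it, along the tool's axes as they then stand; what a row does not reach is not made up. A row lasts 1/8 s, in which the tool goes at most 62.5 mm and 10.7 degrees, less where a joint would pass 70% of its speed; a pose out of reach is approached as far as the arm can. A call with a number of a shift or a turn outside -1 to 1 is refused whole. A call with a gripper value outside its range is refused whole. The fingers move at their own pace and stop on an object; "squeeze" is the grip in N (left out, the last holds). Time passes only in rows, so rows that do not move let the fingers close. It gives the time, the measured TCP pose, the force and the opening at its end, in the units of the state.
- state(): the state, without advancing time (a new reading comes with each control period).
- camera(name): name is "scene" or "side" or "wrist"; returns (picture, depth): 400x640x3 uint8, red, green, blue; 400x640 float32, m along the optical axis (not along the pixel's ray), 0 where there is no reading.
- camera_model(name): a dict with "mtx" (3x3 intrinsics, pixels), "world_to_cam" (4x4, takes a point from world to camera coordinates). Camera axes: x right, y up, looking along -z (the intrinsics and any distortion apply to the point x, -y, -z); pixel columns grow to the right and rows downward; lengths in m; the calibration is good to about 2 mm. The wrist camera is an equidistant fisheye: a pixel r from the principal point sees the ray r / f radians off the axis. A picture is of the moment at which its call begins: read the wrist's pose just before it. camera_model takes no time and is no camera call; for the wrist camera it gives the pose at the moment of the call.
- ticket.hand_in(): hands the job in, once; it reports no verdict.
The state is a dict: "time_s": time; "qpos": joint angles; "qvel": joint speeds; "tau": joint torques, N m; "position": TCP position; "tool_rot": TCP orientation; "contact_force": force on the tool from outside, world axes, zero at the start; "wrist_torque": the same for the moment, N m; "width": opening from 0.0 (shut) to 1.0 (fully open).
Only numpy, scipy, OpenCV 4.12 (cv2) and the standard library are available. Lean on these libraries where they do the work, as an engineer would, in place of code of your own. Each camera call takes 0.05 s, during which the arm holds its last target.

### The job

Clamp the aluminium block in the fixture, only by pushing with a fingertip: slide the block along the plate until its end rests against the side stop pin, then push the cam lever round with one finger until the cam holds the block tight against the two rear pins, and take the hand away. Do not grip or lift the block or the lever, and leave the loose parts round the fixture where they are.

Things in the scene. Friction and masses are not known exactly. Their poses are not given: they have to be found in the camera images.
- fixture: Fixture fixed to the bench: dark steel plate 16 mm thick with a hole grid, a steel cam with lever and three pins. Origin on the bench top under the place where the block's centre belongs. z up; +x from the cam across the block to the two rear pins, +y along the rear pins toward the side stop pin. Plate spans x -80 to +50, y -95 to +70 mm; screw heads 5.5 mm high at its corners.
- block: Loose aluminium bearing block, 50 (x) by 80 (y) by 20 mm high, 0.2 kg, brass bushing in the middle. Origin at the centre of its underside, axes as the fixture's. Starts flat on the plate between cam and rear pins, 15 to 50 mm short of the side stop pin (toward fixture -y) and 2 to 4 mm off the rear pins. In place, its centre is over the fixture's origin. Its -y end face is free to be pushed.
- rear_pin_left: Rear locating pin, upright steel, 12 mm diameter (foot 18 mm, 3 mm high), 16 mm high on the plate, at x +31, y +28 mm in the fixture's frame. Origin at its foot on the plate.
- rear_pin_right: The other rear locating pin, the same, at x +31, y -28 mm in the fixture's frame.
- side_pin: The side stop pin, the same kind, alone at x +8, y +46 mm in the fixture's frame; the block's +y end face rests on it when home.
- cam_pivot (a point): Point on the upright axis of cam and lever, x -49.6, y 0 mm in the fixture's frame, 50.5 mm above the bench. The cam is a 40 mm disc set 6 mm off this axis, 19 to 35 mm above the bench, under a 25 mm hub whose screw reaches 57 mm. A 6 mm stop dowel, top 52 mm above the bench, stands 28 mm from the axis where the lever ends.
- lever_push (a point): Point on the centre line of the lever's round steel rod, 80 mm from the pivot axis, 50.5 mm above the bench. Its x axis points out along the lever, z up. The rod is 10 mm thick, rises slightly outward and ends in a black knob, 27 mm across, 108 mm from the axis and 54 mm above the bench. Under it is the plate or the bench; the knob may start just over the rim of a 36 mm high box.
- cam_lever (a joint): Lever angle in rad, growing counter-clockwise from above. At 0 (open) it points 140 degrees counter-clockwise from fixture +x; it starts at 0 to 0.5. From about 1.57 the cam presses a block in place (some 15 N on each rear pin at 1.8, 30 N at 2.0); at 2.05 it meets its stop. Stiff: about 3 N at lever_push to turn it, rising to 15 N as it tightens. It stays where it is left.
- bolt_1: Bystander: M10 flange bolt standing on its head on the bench, 19 mm wide, 42 mm high, left of the fixture at about x +6, y +101 mm in the fixture's frame. Origin at its underside.
- bolt_2: Bystander: a second such bolt, at about x +42, y +101 mm in the fixture's frame.
- parts_cup: Bystander: empty open plastic cup, 62 mm wide and 32 mm high, on the bench behind and left of the fixture, by the drawers. Origin at its underside.

How it is judged:
By the outcome, as a careful person would: the job done as asked, in the order asked, and still so for the second after the job is handed in, with the robot touching nothing.
It also fails if it takes over 51 s, if anything falls off the work surface, if the arm or the gripper's body presses on something with over 40 N, if the wrist force passes 120 N, or if a joint passes its speed limit or range.

## Working session

There is one attempt and no reset: what is moved stays moved. The work goes in short steps, Python scripts to look and compute and a tool call to move; the robot and the scene stay as the last step left them, time stands still between calls to the robot, and variables do not carry over. Pictures are saved under pics/ and viewed, and the job is handed in when it is done.

Besides the shell and the picture viewer there is one more tool, called after "Request:" in YAML: its name, and indented under it one key for each argument. carry_out: Moves the arm, as the interface text tells. Its arguments: {"type":"object","properties":{"deltas":{"type":"array"},"squeeze":{"type":"number"}},"required":["deltas"]}

```bash
ls; mkdir -p pics
python3 - <<'E'
from rig import state, camera, camera_model, ticket, robot
import cv2,numpy as np
s=state(); print(s)
for n in ["scene","side"]:
    p,d=camera(n); cv2.imwrite(f"pics/{n}0.png",p[:,:,::-1]); np.savez(f"{n}0.npz",p=p,d=d)
    print(camera_model(n))
print([a for a in dir(robot) if a[0]!='_'])
E
```

```text
pics
{'time_s': 0.0, 'qpos': array([-1.21825746e+00,  5.28185734e-02,  1.40172086e+00,  1.79816968e-05,
        1.68859322e+00, -7.03104140e-02]), 'qvel': array([ 0.00103997,  0.00028314, -0.00026312, -0.00071093,  0.00013183,
        0.00189931]), 'tau': array([ 1.09544631e-03, -3.81665862e+01, -3.60187554e+01,  4.01070929e-05,
        6.18145627e-03, -3.72387667e-07]), 'position': array([ 0.21535689, -0.47847098,  0.2304839 ]), 'tool_rot': array([ 8.39750416e-01, -5.42972048e-01, -6.10277446e-04, -4.69623244e-04]), 'contact_force': array([-0.67093336,  0.33169609, -0.11876712]), 'wrist_torque': array([-0.01980332,  0.02112107,  0.02031348]), 'width': 0.9980361082905242}
{'mtx': array([[383.46999657,   0.        , 317.45934011],
       [  0.        , 383.46999657, 202.75952461],
       [  0.        ,   0.        ,   1.        ]]), 'world_to_cam': array([[ 0.85396018, -0.51990968, -0.02111733, -0.60549984],
       [ 0.22962928,  0.34013049,  0.91191098, -0.06706928],
       [-0.4669287 , -0.78358482,  0.40984438, -0.87057887],
       [ 0.        ,  0.        ,  0.        ,  1.        ]])}
{'mtx': array([[501.56661981,   0.        , 315.83592704],
       [  0.        , 501.56661981, 200.95151956],
       [  0.        ,   0.        ,   1.        ]]), 'world_to_cam': array([[-0.87889472, -0.47666382, -0.01832161,  0.31607779],
       [ 0.30958862, -0.59921225,  0.73830858, -0.41531539],
       [-0.36290352,  0.64322335,  0.67421418, -0.48994851],
       [ 0.        ,  0.        ,  0.        ,  1.        ]])}
['IKError', 'grip_depth']
```

View pics/scene0.png

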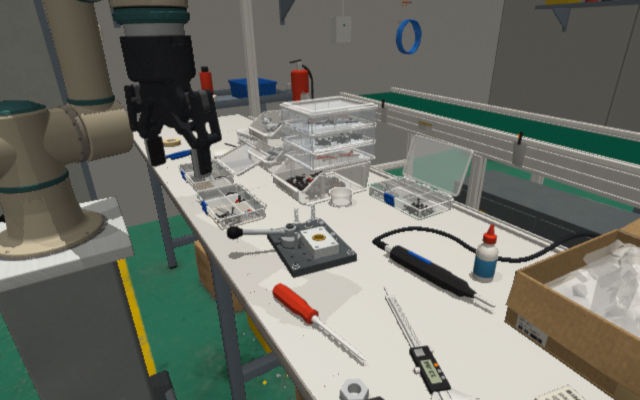

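View pics/side0.png

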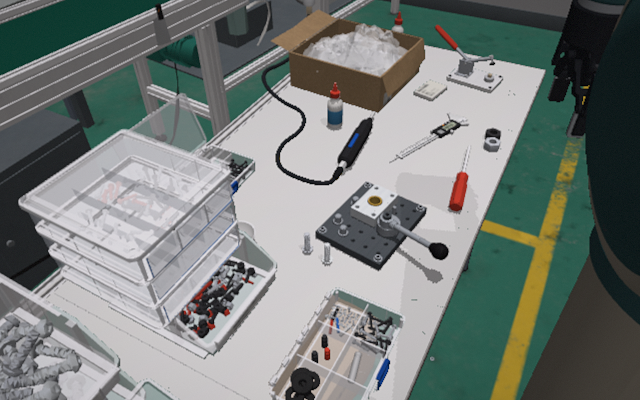

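The scene view shows the fixture at about (310,245) with the knob at (233,232). In the side view the fixture is at about (372,222) and the knob at (438,250). I'll enlarge both.

Run:
```python
import cv2,numpy as np
for n,(x0,y0,w,h) in {"scene":(215,180,150,105),"side":(290,160,170,125)}.items():
    p=np.load(f"{n}0.npz")["p"][:,:,::-1]
    c=cv2.resize(p[y0:y0+h,x0:x0+w],None,fx=4.7,fy=4.7,interpolation=cv2.INTER_CUBIC)
    for u in range(x0,x0+w,10):
        cv2.putText(c,str(u),(int((u-x0)*4.7),8),0,0.3,(0,0,255),1); cv2.line(c,(int((u-x0+.5)*4.7),10),(int((u-x0+.5)*4.7),14),(0,0,255),1)
    for v in range(y0,y0+h,10):
        cv2.putText(c,str(v),(0,int((v-y0+.5)*4.7)+3),0,0.3,(0,0,255),1)
    cv2.imwrite(f"pics/{n}0c.png",c)
```

```text
(no output)
```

View pics/scene0c.png

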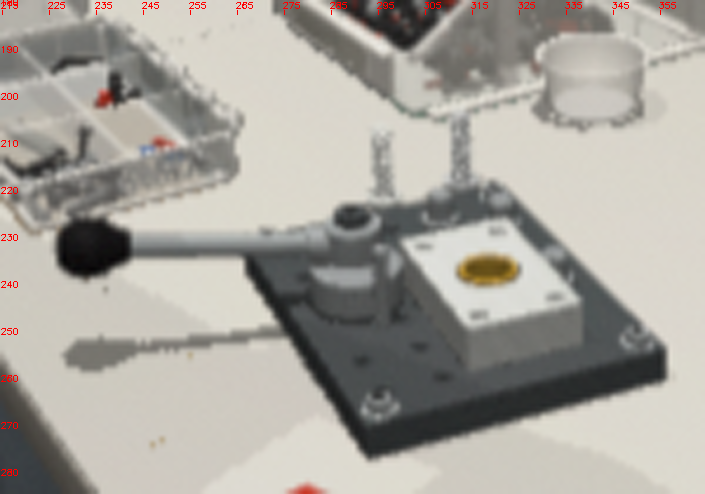

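View pics/side0c.png

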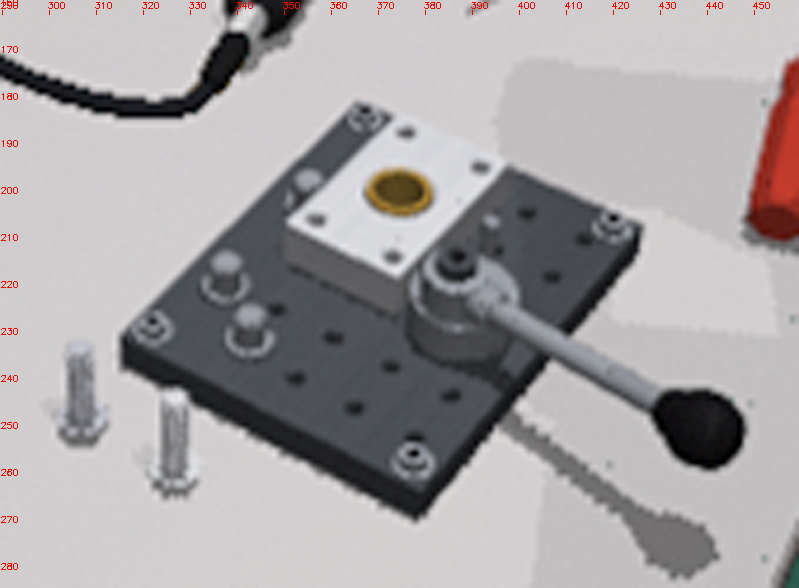

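Both crops show the plate corners, pin tops, block top corners, screw and knob clearly. Next I fit the fixture pose, block pose and lever angle to them.

```bash
cat > fit.py <<'E'
from rig import camera_model
import numpy as np
from scipy.optimize import least_squares
M={n:camera_model(n) for n in ["scene","side"]}
def proj(n,P):
    m=M[n];T=m["world_to_cam"];c=T[:3,:3]@P+T[:3,3]
    q=m["mtx"]@np.array([c[0],-c[1],-c[2]]);return q[:2]/q[2]
off={"scene":(215,180),"side":(290,160)}
def px(n,X,Y): return np.array([off[n][0]+X/4.7-.5,off[n][1]+Y/4.7-.5])
def fw(f,x,y,z):
    c,s=np.cos(f[2]),np.sin(f[2]);return np.array([f[0]+c*x-s*y,f[1]+s*x+c*y,z])
E
python3 - <<'E'
from fit import *
fx=[("side",121,343,.05,.07,.016),("side",415,505,-.08,.07,.016),("side",640,230,-.08,-.095,.016),("side",358,100,.05,-.095,.016),
("side",228,257,.031,.028,.032),("side",308,175,.031,-.028,.032),("side",250,311,.008,.046,.032),("side",458,255,-.0496,0,.057),
("scene",371,447,-.08,-.095,.016),("scene",665,350,.05,-.095,.016),("scene",247,255,-.08,.07,.016),("scene",352,212,-.0496,0,.057)]
bl=[("scene",400,237,-1,1),("scene",517,220,1,1),("scene",582,300,1,-1),("scene",470,330,-1,-1),("side",508,163,-1,-1),("side",401,277,-1,1),("side",286,223,1,1)]
kn=[("scene",90,248),("side",700,428)]
def res(p):
    r=[]
    for n,X,Y,x,y,z in fx: r+=list(proj(n,fw(p,x,y,z))-px(n,X,Y))
    bx,by,bt=p[3:6]
    for n,X,Y,a,b in bl:
        l=np.array([a*.025,b*.04]);c,s=np.cos(bt),np.sin(bt)
        r+=list(proj(n,fw(p,bx+c*l[0]-s*l[1],by+s*l[0]+c*l[1],.036))-px(n,X,Y))
    a=np.radians(140)+p[6]
    for n,X,Y in kn: r+=list(proj(n,fw(p,-.0496+.108*np.cos(a),.108*np.sin(a),.054))-px(n,X,Y))
    return np.array(r)
best=None
for y in np.linspace(-3,3,7):
    s=least_squares(res,[.45,-.1,y,0,-.03,0,.2],loss='soft_l1')
    if best is None or s.cost<best.cost: best=s
p=best.x
print(p.round(4),best.cost);print(res(p).reshape(-1,2).round(1).tolist())
for nm,q in dict(pivot=(-.0496,0,.05),blockneg=(p[3],p[4]-.04,.026)).items(): print(nm,fw(p,*q).round(4))
np.save("fit.npy",p)
E
```

```text
[ 4.7150e-01 -3.7470e-01 -6.4242e+00 -3.6000e-03 -3.7200e-02 -2.1200e-02
  4.9770e-01] 13.951377836261408
[[-0.5, -1.7], [1.2, -2.7], [0.7, -0.9], [0.0, 0.1], [-0.4, 0.7], [0.2, 0.7], [0.0, 0.6], [-0.1, 0.4], [-0.9, -3.8], [1.0, 0.3], [-0.7, -2.9], [0.3, 0.1], [0.2, 1.1], [-1.8, -0.0], [0.7, 0.9], [-0.1, 0.2], [0.4, -0.1], [-0.9, 0.5], [-0.3, 0.1], [0.5, 0.1], [-0.1, 0.0]]
pivot [ 0.4224 -0.3678  0.05  ]
blockneg [ 0.4571 -0.4506  0.026 ]
```

```bash
cat > ov.py <<'E'
from fit import *
import cv2
def overlay(n,p,pic,out,x0,y0,w,h,k):
    c=cv2.resize(pic[y0:y0+h,x0:x0+w,::-1],None,fx=k,fy=k,interpolation=cv2.INTER_CUBIC)
    def P(q): u=proj(n,q);return tuple(int(round(v)) for v in ((u+.5-np.array([x0,y0]))*k))
    def poly(pts,col,cl=True): cv2.polylines(c,[np.array([P(q) for q in pts],np.int32)],cl,col,1)
    for z in (0,.016): poly([fw(p,x,y,z) for x,y in((-.08,-.095),(.05,-.095),(.05,.07),(-.08,.07))],(0,0,255))
    bx,by,bt=p[3:6];C,S=np.cos(bt),np.sin(bt)
    for z in (.016,.036): poly([fw(p,bx+C*x-S*y,by+S*x+C*y,z) for x,y in((-.025,-.04),(.025,-.04),(.025,.04),(-.025,.04))],(255,0,0))
    ring=lambda x,y,r,z:[fw(p,x+r*np.cos(t),y+r*np.sin(t),z) for t in np.linspace(0,6.28,24)]
    for x,y in((.031,.028),(.031,-.028),(.008,.046)): poly(ring(x,y,.006,.032),(0,255,0))
    poly(ring(-.0496,0,.0125,.0505),(0,255,255))
    a=np.radians(140)+p[6]
    poly([fw(p,-.0496+r*np.cos(a),r*np.sin(a),.0505+(r-.08)*.125) for r in(0,.108)],(255,0,255),False)
    ca=a-np.pi  # cam unknown
    cv2.imwrite(out,c)
E
python3 - <<'E'
from ov import *
p=np.load("fit.npy")
overlay("scene",p,np.load("scene0.npz")["p"],"pics/ov_s.png",215,180,150,105,5)
overlay("side",p,np.load("side0.npz")["p"],"pics/ov_d.png",290,160,160,115,5)
E
```

```text
(no output)
```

View pics/ov_s.png

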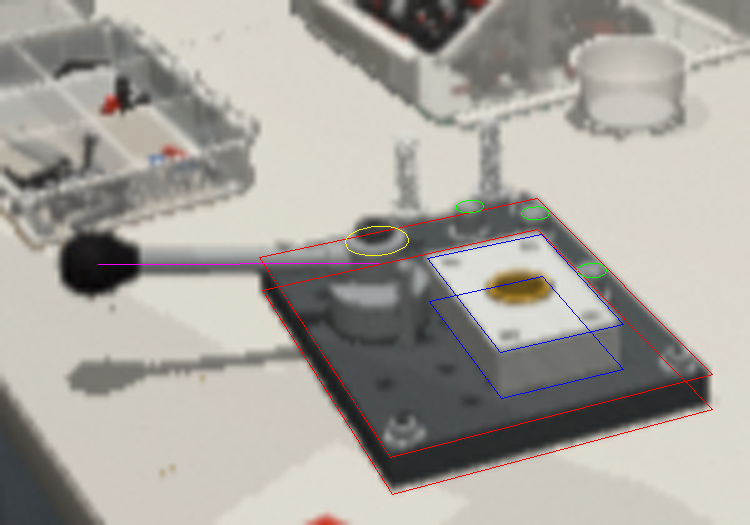

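View pics/ov_d.png

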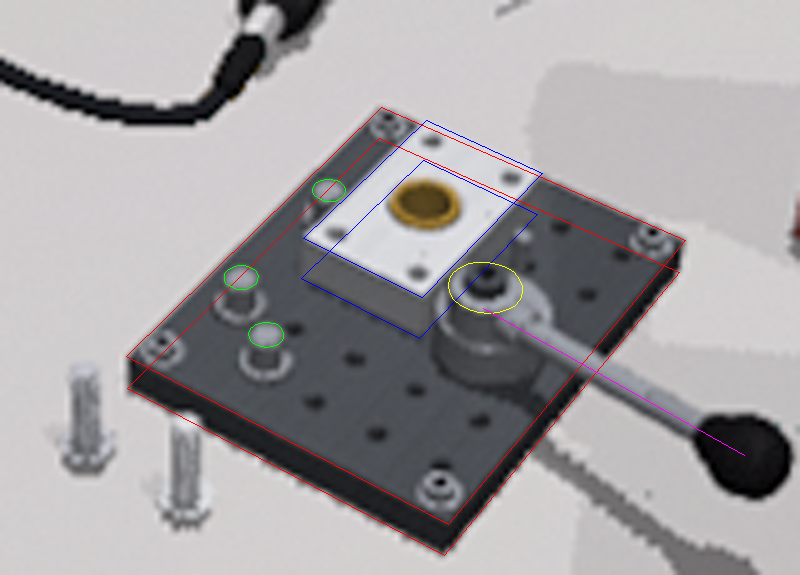

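The overlay agrees to about 1–2 px. The block is 37 mm short of the side pin, the lever is at about 0.50 rad and the fixture yaw is about -8.1°. I'll shut the hand and turn the tool so its y axis lines up with fixture y.

Request:
carry_out:
  deltas:
    - {"rotation": [0,0,-1],"slide": [0,0,0],"hand": 1}
    - {"rotation": [0,0,-1],"slide": [0,0,0],"hand": 1}
    - {"rotation": [0,0,-1],"slide": [0,0,0],"hand": 1}
    - {"rotation": [0,0,-1],"slide": [0,0,0],"hand": 1}
    - {"rotation": [0,0,-1],"slide": [0,0,0],"hand": 1}
    - {"rotation": [0,0,-1],"slide": [0,0,0],"hand": 1}
    - {"rotation": [0,0,-1],"slide": [0,0,0],"hand": 1}
    - {"rotation": [0,0,-1],"slide": [0,0,0],"hand": 1}
    - {"rotation": [0,0,-1],"slide": [0,0,0],"hand": 1}
    - {"rotation": [0,0,-1],"slide": [0,0,0],"hand": 1}
    - {"rotation": [0,0,-1],"slide": [0,0,0],"hand": 1}
    - {"rotation": [0,0,-1],"slide": [0,0,0],"hand": 1}
    - {"rotation": [0,0,-1],"slide": [0,0,0],"hand": 1}
    - {"rotation": [0,0,-1],"slide": [0,0,0],"hand": 1}
    - {"rotation": [0,0,-0.4],"slide": [0,0,0],"hand": 1}
  squeeze: 20

```text
time_s: 1.98
position: [0.2154, -0.4786, 0.2309]
tool_rot: [0.997, -0.071, -0.0, -0.0]
contact_force: [-0.1, -0.1, 0.2]
width: 0.001
```

```bash
cat > h.py <<'E'
from fit import *
from rig import state,camera,robot
from scipy.spatial.transform import Rotation as R
p=np.load("fit.npy")
def tofix(P):
    c,s=np.cos(p[2]),np.sin(p[2]);d=P[:2]-p[:2];return np.array([c*d[0]+s*d[1],-s*d[0]+c*d[1]])
def info():
    s=state();r=R.from_quat(s["tool_rot"]);m=r.as_matrix()
    print("t",round(s["time_s"],2),"tcp",s["position"].round(4),"fix",(tofix(s["position"])*1e3).round(1),"xdir",np.degrees(np.arctan2(m[1,0],m[0,0])).round(2),"z",m[:,2].round(3),"F",s["contact_force"].round(1),"w",round(s["width"],3),"q",s["qpos"].round(2));return s,m
def slide(target):
    s,m=info();d=m.T@(np.array(target)-s["position"]);print("slide units",(d/.05).round(3))
E
python3 - <<'E'
from h import *
slide(fw(p,.002,-.108,.10))
E
```

```text
t 1.98 tcp [ 0.2154 -0.4786  0.2309] fix [-239.  -138.8] xdir -8.13 z [-0.     0.001 -1.   ] F [-0.1 -0.1  0.2] w 0.001 q [-1.22  0.05  1.4  -0.    1.69 -1.08]
slide units [ 4.82  -0.619  2.616]
```

Request:
carry_out:
  deltas:
    - {"rotation": [0,0,0],"slide": [0.6,-0.1,0.4],"hand": 1}
    - {"rotation": [0,0,0],"slide": [0.8,-0.1,0.4],"hand": 1}
    - {"rotation": [0,0,0],"slide": [0.8,-0.1,0.4],"hand": 1}
    - {"rotation": [0,0,0],"slide": [0.8,-0.1,0.4],"hand": 1}
    - {"rotation": [0,0,0],"slide": [0.8,-0.1,0.4],"hand": 1}
    - {"rotation": [0,0,0],"slide": [0.6,-0.1,0.4],"hand": 1}
    - {"rotation": [0,0,0],"slide": [0.42,0,0.2],"hand": 1}
    - {"rotation": [0,0,0],"slide": [0,0,0],"hand": 1}
    - {"rotation": [0,0,0],"slide": [0,0,0],"hand": 1}

```text
time_s: 3.1
position: [0.4577, -0.4836, 0.1017]
tool_rot: [0.997, -0.072, -0.0, 0.0]
contact_force: [-0.3, -0.0, 0.1]
width: -0.002
```

Run:
```python
from h import *
import cv2
slide(fw(p,.002,-.108,.022))
for n in("scene","side"):
    a,d=camera(n)
    x0,y0,w,h=(240,150,160,130) if n=="scene" else (290,110,160,130)
    cv2.imwrite(f"pics/{n}1.png",cv2.resize(a[y0:y0+h,x0:x0+w,::-1],None,fx=4.5,fy=4.5,interpolation=cv2.INTER_CUBIC))
```

```text
t 3.1 tcp [ 0.4577 -0.4836  0.1017] fix [   1.6 -109.7] xdir -8.21 z [-0. -0. -1.] F [-0.3 -0.   0.1] w -0.002 q [-0.87  0.52  1.1  -0.    1.52 -0.72]
slide units [ 0.007 -0.035  1.594]
```

View pics/scene1.png

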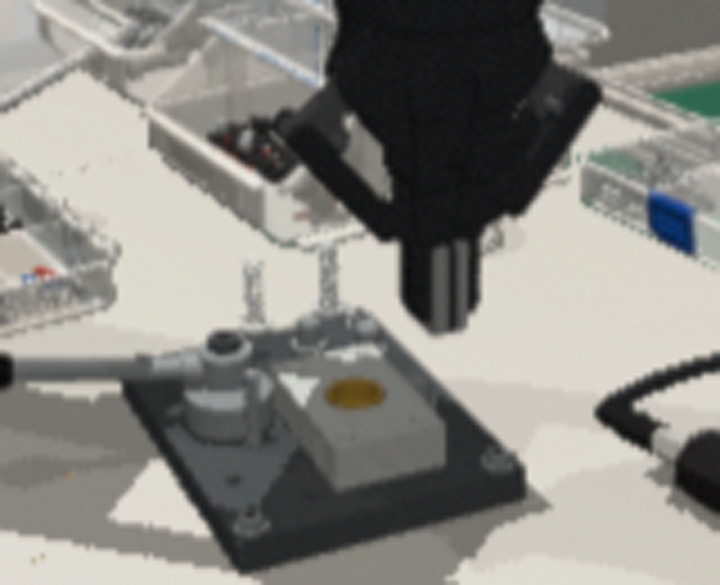

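View pics/side1.png

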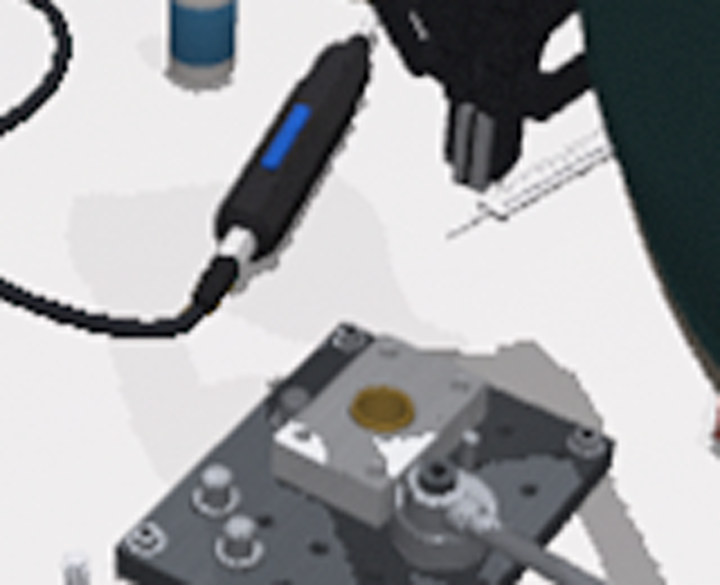

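The fingertip is shut and hangs behind the block's -y end, in line with it, at scene pixel (440,325). I lower it and approach.

Request:
carry_out:
  deltas:
    - {"rotation": [0,0,0],"slide": [0,0,0.5],"hand": 1}
    - {"rotation": [0,0,0],"slide": [0,0,0.5],"hand": 1}
    - {"rotation": [0,0,0],"slide": [0,0,0.4],"hand": 1}
    - {"rotation": [0,0,0],"slide": [0,0,0.19],"hand": 1}
    - {"rotation": [0,0,0],"slide": [0,0,0],"hand": 1}
    - {"rotation": [0,0,0],"slide": [0,-0.15,0],"hand": 1}
    - {"rotation": [0,0,0],"slide": [0,-0.15,0],"hand": 1}
    - {"rotation": [0,0,0],"slide": [0,-0.06,0],"hand": 1}
    - {"rotation": [0,0,0],"slide": [0,-0.06,0],"hand": 1}
    - {"rotation": [0,0,0],"slide": [0,-0.06,0],"hand": 1}
    - {"rotation": [0,0,0],"slide": [0,-0.06,0],"hand": 1}
    - {"rotation": [0,0,0],"slide": [0,0,0],"hand": 1}

```text
time_s: 4.7
position: [0.4622, -0.4565, 0.0219]
tool_rot: [0.997, -0.071, 0.0, 0.0]
contact_force: [0.0, -0.6, 0.1]
width: 0.0
```

Run:
```python
from h import *
info()
```

```text
t 4.7 tcp [ 0.4622 -0.4565  0.0219] fix [  2.3 -82.3] xdir -8.17 z [ 0. -0. -1.] F [ 0.  -0.6  0.1] w 0.0 q [-0.84  0.55  1.23  0.    1.37 -0.69]
```

Request:
carry_out:
  deltas:
    - {"rotation": [0,0,0],"slide": [0,-0.06,0],"hand": 1}
    - {"rotation": [0,0,0],"slide": [0,-0.06,0],"hand": 1}
    - {"rotation": [0,0,0],"slide": [0,-0.06,0],"hand": 1}
    - {"rotation": [0,0,0],"slide": [0,-0.06,0],"hand": 1}
    - {"rotation": [0,0,0],"slide": [0,-0.06,0],"hand": 1}
    - {"rotation": [0,0,0],"slide": [0,-0.06,0],"hand": 1}
    - {"rotation": [0,0,0],"slide": [0,-0.06,0],"hand": 1}
    - {"rotation": [0,0,0],"slide": [0,-0.06,0],"hand": 1}
    - {"rotation": [0,0,0],"slide": [0,0,0],"hand": 1}

```text
time_s: 5.82
position: [0.4656, -0.4324, 0.0217]
tool_rot: [0.997, -0.071, -0.0, -0.0]
contact_force: [-0.1, -1.0, 1.3]
width: -0.001
```

Run:
```python
from h import *
import cv2
info()
a,d=camera("side")
x0,y0,w,h=(290,110,160,130)
cv2.imwrite(f"pics/side2.png",cv2.resize(a[y0:y0+h,x0:x0+w,::-1],None,fx=4.5,fy=4.5,interpolation=cv2.INTER_CUBIC))
```

```text
t 5.83 tcp [ 0.4656 -0.4324  0.0217] fix [  2.3 -58. ] xdir -8.16 z [-0.     0.001 -1.   ] F [-0.1 -1.   1.3] w -0.001 q [-0.81  0.51  1.28  0.    1.35 -0.66]
```

View pics/side2.png

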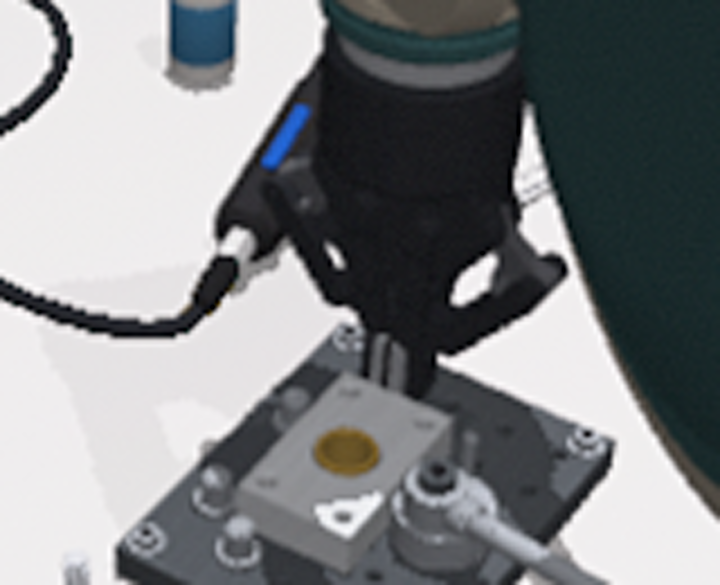

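The block is sliding straight, with its +y end at (300,535) in the crop and a few mm left to the side pin at (238,530). I continue in 1 mm steps.

Request:
carry_out:
  deltas:
    - {"rotation": [0,0,0],"slide": [0,-0.03,0],"hand": 1}
    - {"rotation": [0,0,0],"slide": [0,-0.03,0],"hand": 1}
    - {"rotation": [0,0,0],"slide": [0,-0.03,0],"hand": 1}
    - {"rotation": [0,0,0],"slide": [0,0,0],"hand": 1}

```text
time_s: 6.38
position: [0.4662, -0.4281, 0.0217]
tool_rot: [0.997, -0.071, -0.0, -0.0]
contact_force: [0.1, 0.8, 0.4]
width: 0.001
```

Run:
```python
from h import *
info()
```

```text
t 6.38 tcp [ 0.4662 -0.4281  0.0217] fix [  2.2 -53.6] xdir -8.17 z [-0.  0. -1.] F [0.1 0.8 0.4] w 0.001 q [-0.8   0.51  1.29  0.    1.35 -0.66]
```

Request:
carry_out:
  deltas:
    - {"rotation": [0,0,0],"slide": [0,-0.02,0],"hand": 1}
    - {"rotation": [0,0,0],"slide": [0,-0.02,0],"hand": 1}
    - {"rotation": [0,0,0],"slide": [0,0,0],"hand": 1}

```text
time_s: 6.75
position: [0.4665, -0.4263, 0.0218]
tool_rot: [0.997, -0.071, -0.0, -0.0]
contact_force: [0.2, -1.1, 0.1]
width: 0.0
```

Run:
```python
from h import *
import cv2
info()
a,d=camera("side")
x0,y0,w,h=(310,180,100,80)
cv2.imwrite(f"pics/side3.png",cv2.resize(a[y0:y0+h,x0:x0+w,::-1],None,fx=7,fy=7,interpolation=cv2.INTER_CUBIC))
```

```text
t 6.75 tcp [ 0.4665 -0.4263  0.0218] fix [  2.3 -51.8] xdir -8.17 z [-0.  0. -1.] F [ 0.2 -1.1  0.1] w 0.0 q [-0.8   0.5   1.29  0.    1.35 -0.66]
```

View pics/side3.png

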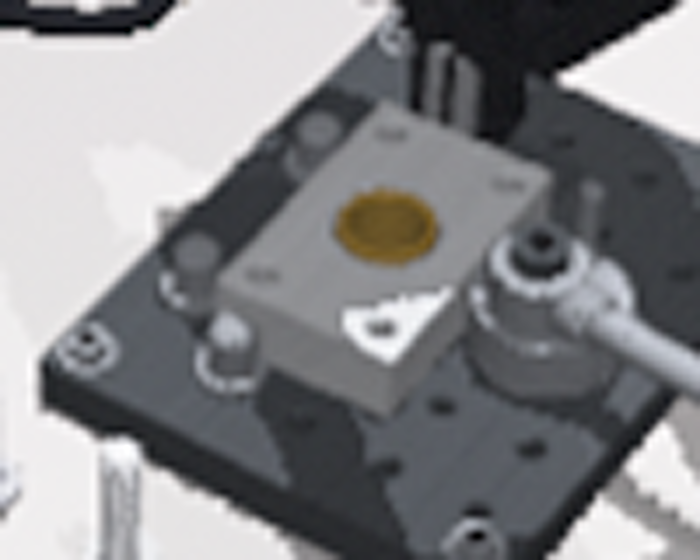

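The block end is about 1 mm from the side pin, at (232,345) in the crop. The force is still only friction, so I continue until it rises.

Request:
carry_out:
  deltas:
    - {"rotation": [0,0,0],"slide": [0,-0.02,0],"hand": 1}
    - {"rotation": [0,0,0],"slide": [0,0,0],"hand": 1}

```text
time_s: 7.05
position: [0.4666, -0.4254, 0.0218]
tool_rot: [0.997, -0.071, 0.0, 0.0]
contact_force: [-0.4, -0.8, -0.7]
width: 0.001
```

Request:
carry_out:
  deltas:
    - {"rotation": [0,0,0],"slide": [0,-0.02,0],"hand": 1}
    - {"rotation": [0,0,0],"slide": [0,0,0],"hand": 1}

```text
time_s: 7.3
position: [0.4667, -0.4246, 0.0219]
tool_rot: [0.997, -0.071, 0.0, 0.0]
contact_force: [-0.4, -1.0, 0.1]
width: 0.003
```

Request:
carry_out:
  deltas:
    - {"rotation": [0,0,0],"slide": [0,-0.02,0],"hand": 1}
    - {"rotation": [0,0,0],"slide": [0,0,0],"hand": 1}

```text
time_s: 7.55
position: [0.4666, -0.4244, 0.0221]
tool_rot: [0.997, -0.071, 0.0, 0.001]
contact_force: [-0.9, -5.2, -1.5]
width: -0.002
```

Run:
```python
from h import *
import cv2
info()
a,d=camera("side")
x0,y0,w,h=(310,180,100,80)
cv2.imwrite(f"pics/side4.png",cv2.resize(a[y0:y0+h,x0:x0+w,::-1],None,fx=7,fy=7,interpolation=cv2.INTER_CUBIC))
```

```text
t 7.55 tcp [ 0.4666 -0.4244  0.0221] fix [  2.1 -49.8] xdir -8.2 z [-0.    -0.002 -1.   ] F [-0.9 -5.2 -1.5] w -0.002 q [-0.8   0.5   1.29 -0.    1.35 -0.65]
```

View pics/side4.png

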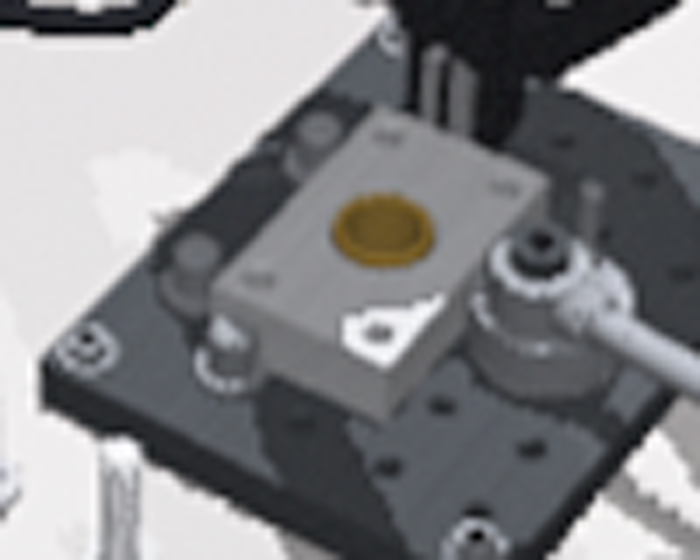

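The force rose to 5 N and the picture shows the end face on the side pin, so the block is home. TCP y here was -49.8 mm against the expected -51, a bias of about 1.2 mm. I back off, raise the arm, then check the free space near the lever.

Request:
carry_out:
  deltas:
    - {"rotation": [0,0,0],"slide": [0,0.06,0],"hand": 1}
    - {"rotation": [0,0,0],"slide": [0,0.4,0],"hand": 1}
    - {"rotation": [0,0,0],"slide": [0,0.2,-0.4],"hand": 1}
    - {"rotation": [0,0,0],"slide": [0,0,-0.8],"hand": 1}
    - {"rotation": [0,0,0.95],"slide": [0,0,-0.8],"hand": 1}
    - {"rotation": [0,0,0.95],"slide": [0,0,-0.3],"hand": 1}
    - {"rotation": [0,0,0.95],"slide": [0,0,0],"hand": 1}
    - {"rotation": [0,0,0],"slide": [0,0,0],"hand": 1}

```text
time_s: 8.6
position: [0.4623, -0.4558, 0.1368]
tool_rot: [0.986, -0.17, -0.0, -0.0]
contact_force: [-0.4, -0.0, -0.6]
width: 0.002
```

Run:
```python
from h import *
import cv2
p[:2]+=0.0012*np.array([-np.sin(p[2]),np.cos(p[2])]); np.save("fit.npy",p)
# height map near lever
from fit import M
pts=[]
for n in("scene","side"):
    d=np.load(f"{n}0.npz")["d"];m=M[n];v,u=np.nonzero(d>0);z=d[v,u]
    K=m["mtx"];X=(u-K[0,2])/K[0,0]*z;Y=(v-K[1,2])/K[1,1]*z
    c=np.stack([X,-Y,-z],1);T=m["world_to_cam"];w=(c-T[:3,3])@T[:3,:3];pts.append(w)
w=np.concatenate(pts)
for x in np.arange(.30,.44,.02):
    print(round(x,2),[(lambda k:int(w[k,2].max()*1000) if k.any() else -9)((abs(w[:,0]-x)<.01)&(abs(w[:,1]-y)<.01)&(w[:,2]<.1)) for y in np.arange(-.40,-.20,.02)])
a=np.radians(140)+p[6]
piv=fw(p,-.0496,0,.05);print("piv",piv,"lever world deg",np.degrees(a+p[2])%360, "push pt",fw(p,-.0496+.08*np.cos(a),.08*np.sin(a),.05))
pd=a+np.pi/2
t=fw(p,-.0496+.08*np.cos(a)-.034*np.cos(pd),.08*np.sin(a)-.034*np.sin(pd),.12);print(t)
slide(t)
a,d=camera("side");cv2.imwrite("pics/side5.png",a[:,:,::-1]); np.savez("side5.npz",p=a,d=d)
```

```text
0.3 [3, 3, 5, 64, 64, 3, 3, 4, 4, 3]
0.32 [4, 4, 4, 69, 70, 4, 4, 3, 4, 30]
0.34 [4, 3, 5, 64, 62, 4, 3, 3, 4, 32]
0.36 [3, 2, 53, 57, 4, 3, 3, 4, 4, 31]
0.38 [18, 14, 53, 55, 3, 3, 4, 3, 3, 31]
0.4 [28, 43, 52, 19, 19, 24, 3, 3, 3, 32]
0.42 [53, 59, 60, 19, 19, 23, 3, 3, 3, 31]
0.44 [38, 52, 53, 19, 19, 20, 3, 3, 4, 32]
piv [ 0.42256043 -0.36658037  0.05      ] lever world deg 160.436142041558 push pt [ 0.34717892 -0.33979179  0.05      ]
[ 0.35856407 -0.30775465  0.12      ]
t 8.6 tcp [ 0.4623 -0.4558  0.1368] fix [  2.3 -82.8] xdir -19.52 z [ 0.     0.001 -1.   ] F [-0.4 -0.  -0.6] w 0.002 q [-0.84  0.45  1.13  0.    1.57 -0.49]
slide units [-2.945 -2.097  0.337]
```

View pics/side5.png

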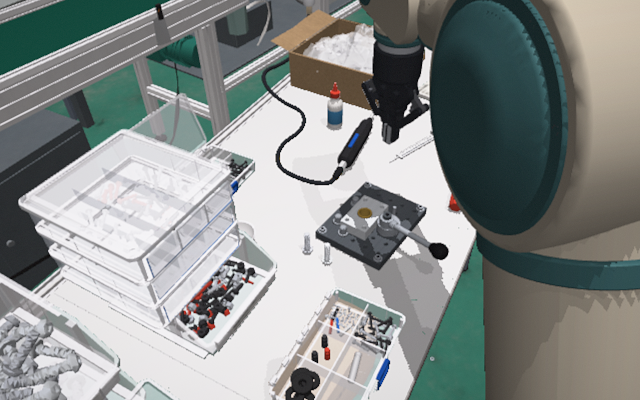

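The bench is free on the lever's +y side out to y ≈ -0.22, where the box rim starts. I move over there and descend to z ≈ 0.039.

Request:
carry_out:
  deltas:
    - {"rotation": [0,0,0],"slide": [-0.5,-0.35,0],"hand": 1}
    - {"rotation": [0,0,0],"slide": [-0.65,-0.45,0],"hand": 1}
    - {"rotation": [0,0,0],"slide": [-0.65,-0.45,0],"hand": 1}
    - {"rotation": [0,0,0],"slide": [-0.65,-0.45,0],"hand": 1}
    - {"rotation": [0,0,0],"slide": [-0.5,-0.4,0],"hand": 1}
    - {"rotation": [0,0,0],"slide": [0,0,0],"hand": 1}
    - {"rotation": [0,0,0],"slide": [0,0,0.6],"hand": 1}
    - {"rotation": [0,0,0],"slide": [0,0,0.6],"hand": 1}
    - {"rotation": [0,0,0],"slide": [0,0,0.5],"hand": 1}
    - {"rotation": [0,0,0],"slide": [0,0,0.25],"hand": 1}
    - {"rotation": [0,0,0],"slide": [0,0,0],"hand": 1}

```text
time_s: 10.02
position: [0.3583, -0.3078, 0.0387]
tool_rot: [0.985, -0.17, -0.001, -0.0]
contact_force: [-0.4, -0.2, -1.3]
width: -0.004
```

```bash
cat >> h.py <<'E'
def plan(angles, r=.08, off=.016, z=.039):
    # rows following the lever: list (rotation share, slide shares) from present pose
    s,m=info();pos=s["position"].copy();th=np.arctan2(m[1,0],m[0,0])
    for q in angles:
        a=np.radians(140)+q;pd=a+np.pi/2
        t=fw(p,-.0496+r*np.cos(a)-off*np.cos(pd),r*np.sin(a)-off*np.sin(pd),z)
        M_=np.array([[np.cos(th),np.sin(th),0],[np.sin(th),-np.cos(th),0],[0,0,-1]])
        d=M_.T@(t-pos)/.05
        tht=pd+p[2]+np.pi/2;dr=(tht-th+np.pi)%(2*np.pi)-np.pi
        print(round(q,3),"rotz",round(-np.degrees(dr)/4,2),"slide",d.round(3));pos=t;th=tht
E
python3 - <<'E'
from h import *
import cv2
plan([p[6]])
a,d=camera("side");cv2.imwrite("pics/side6.png",cv2.resize(a[150:310,300:500,::-1],None,fx=4,fy=4,interpolation=cv2.INTER_CUBIC))
E
```

```text
t 10.03 tcp [ 0.3583 -0.3078  0.0387] fix [-121.5   49.2] xdir -19.56 z [-0.001  0.001 -1.   ] F [-0.4 -0.2 -1.3] w -0.004 q [-0.79  0.07  1.78  0.    1.29 -0.45]
0.498 rotz 0.0 slide [ 0.005  0.357 -0.005]
```

View pics/side6.png

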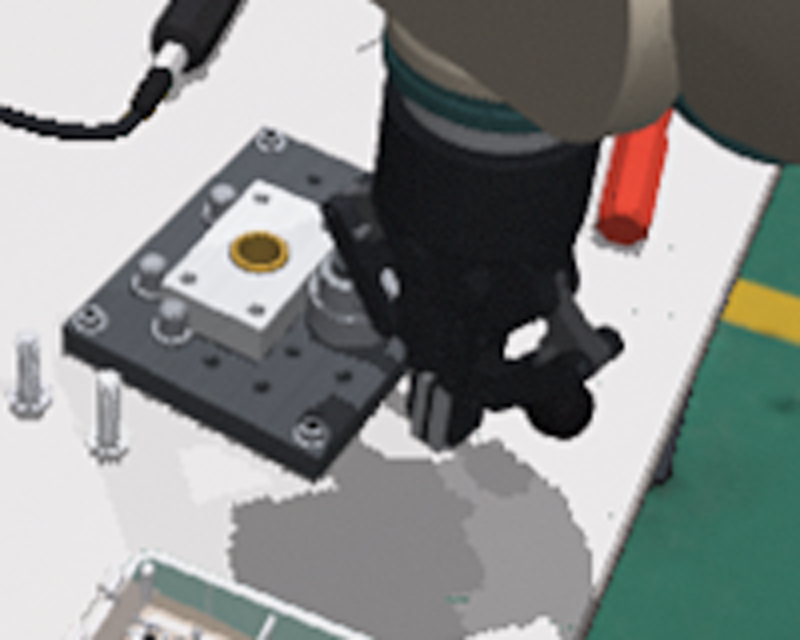

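Clear of the knob and hub. I approach to contact, then plan the arc.

Request:
carry_out:
  deltas:
    - {"rotation": [0,0,0],"slide": [0,0.2,0],"hand": 1}
    - {"rotation": [0,0,0],"slide": [0,0.1,0],"hand": 1}
    - {"rotation": [0,0,0],"slide": [0,0.06,0],"hand": 1}
    - {"rotation": [0,0,0],"slide": [0,0.04,0],"hand": 1}
    - {"rotation": [0,0,0],"slide": [0,0.02,0],"hand": 1}
    - {"rotation": [0,0,0],"slide": [0,0,0],"hand": 1}

```text
time_s: 10.82
position: [0.3515, -0.3275, 0.0394]
tool_rot: [0.985, -0.17, 0.0, 0.0]
contact_force: [2.2, 2.0, 2.1]
width: -0.0
```

Run:
```python
from h import *
plan(np.arange(.57,2.05,.07))
```

```text
t 10.82 tcp [ 0.3515 -0.3275  0.0394] fix [-125.4   28.7] xdir -19.56 z [ 0. -0. -1.] F [2.2 2.  2.1] w -0.0 q [-0.83  0.09  1.76  0.    1.29 -0.49]
0.57 rotz -1.04 slide [-0.019  0.057  0.008]
0.64 rotz -1.0 slide [-0.018  0.113  0.   ]
0.71 rotz -1.0 slide [-0.018  0.113  0.   ]
0.78 rotz -1.0 slide [-0.018  0.113  0.   ]
0.85 rotz -1.0 slide [-0.018  0.113  0.   ]
0.92 rotz -1.0 slide [-0.018  0.113  0.   ]
0.99 rotz -1.0 slide [-0.018  0.113  0.   ]
1.06 rotz -1.0 slide [-0.018  0.113  0.   ]
1.13 rotz -1.0 slide [-0.018  0.113  0.   ]
1.2 rotz -1.0 slide [-0.018  0.113  0.   ]
1.27 rotz -1.0 slide [-0.018  0.113  0.   ]
1.34 rotz -1.0 slide [-0.018  0.113  0.   ]
1.41 rotz -1.0 slide [-0.018  0.113  0.   ]
1.48 rotz -1.0 slide [-0.018  0.113  0.   ]
1.55 rotz -1.0 slide [-0.018  0.113  0.   ]
1.62 rotz -1.0 slide [-0.018  0.113  0.   ]
1.69 rotz -1.0 slide [-0.018  0.113  0.   ]
1.76 rotz -1.0 slide [-0.018  0.113  0.   ]
1.83 rotz -1.0 slide [-0.018  0.113  0.   ]
1.9 rotz -1.0 slide [-0.018  0.113  0.   ]
1.97 rotz -1.0 slide [-0.018  0.113  0.   ]
2.04 rotz -1.0 slide [-0.018  0.113  0.   ]
```

Contact is made at about 3 N, as expected. I follow the arc in part, then check.

Request:
carry_out:
  deltas:
    - {"rotation": [0,0,-1],"slide": [-0.02,0.06,0],"hand": 1}
    - {"rotation": [0,0,-1],"slide": [-0.02,0.11,0],"hand": 1}
    - {"rotation": [0,0,-1],"slide": [-0.02,0.11,0],"hand": 1}
    - {"rotation": [0,0,-1],"slide": [-0.02,0.11,0],"hand": 1}
    - {"rotation": [0,0,-1],"slide": [-0.02,0.11,0],"hand": 1}
    - {"rotation": [0,0,-1],"slide": [-0.02,0.11,0],"hand": 1}
    - {"rotation": [0,0,0],"slide": [0,0,0],"hand": 1}

```text
time_s: 11.7
position: [0.3406, -0.3567, 0.039]
tool_rot: [0.999, 0.038, -0.0, 0.0]
contact_force: [0.2, 0.1, 0.3]
width: -0.001
```

Run:
```python
from h import *
import cv2
plan(np.arange(.99,1.3,.07))
a,d=camera("side");cv2.imwrite("pics/side7.png",cv2.resize(a[150:310,300:500,::-1],None,fx=4,fy=4,interpolation=cv2.INTER_CUBIC))
```

```text
t 11.7 tcp [ 0.3406 -0.3567  0.039 ] fix [-132.1   -1.8] xdir 4.38 z [-0.001 -0.    -1.   ] F [0.2 0.1 0.3] w -0.001 q [-0.88  0.12  1.72 -0.    1.3  -0.96]
0.99 rotz -1.07 slide [0.    0.122 0.001]
1.06 rotz -1.0 slide [-0.018  0.113  0.   ]
1.13 rotz -1.0 slide [-0.018  0.113  0.   ]
1.2 rotz -1.0 slide [-0.018  0.113  0.   ]
1.27 rotz -1.0 slide [-0.018  0.113  0.   ]
```

View pics/side7.png

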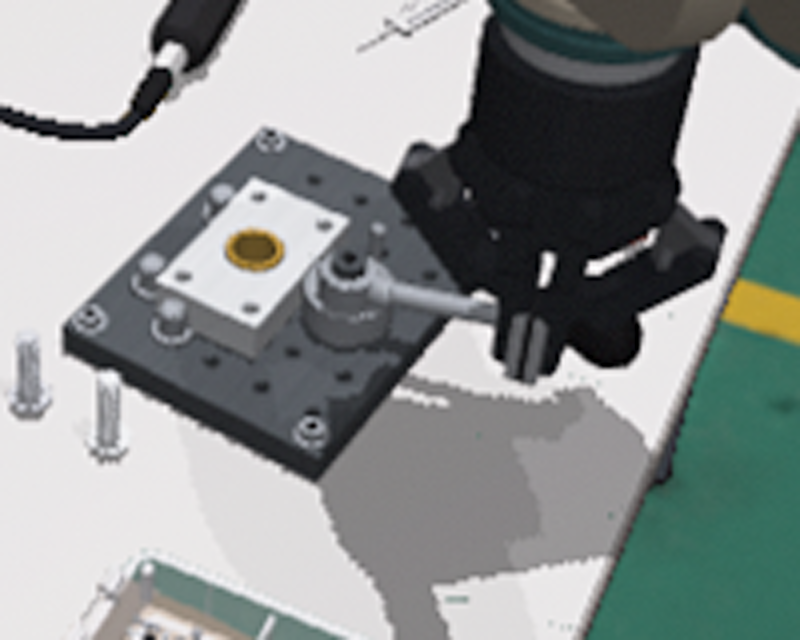

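The lever follows the fingertip, with contact at about (505,320) in the crop, and the block stays at the side pin.

Request:
carry_out:
  deltas:
    - {"rotation": [0,0,-1],"slide": [0,0.11,0],"hand": 1}
    - {"rotation": [0,0,-1],"slide": [-0.01,0.11,0],"hand": 1}
    - {"rotation": [0,0,-1],"slide": [-0.02,0.11,0],"hand": 1}
    - {"rotation": [0,0,-1],"slide": [-0.02,0.11,0],"hand": 1}
    - {"rotation": [0,0,-1],"slide": [-0.02,0.11,0],"hand": 1}
    - {"rotation": [0,0,-1],"slide": [-0.02,0.11,0],"hand": 1}
    - {"rotation": [0,0,0],"slide": [0,0,0],"hand": 1}

```text
time_s: 12.62
position: [0.3443, -0.3896, 0.0389]
tool_rot: [0.97, 0.245, -0.001, -0.0]
contact_force: [-0.9, 0.1, -0.1]
width: -0.001
```

Run:
```python
from h import *
import cv2
plan(np.arange(1.41,2.08,.07))
a,d=camera("side");cv2.imwrite("pics/side8.png",cv2.resize(a[150:310,300:500,::-1],None,fx=4,fy=4,interpolation=cv2.INTER_CUBIC))
```

```text
t 12.62 tcp [ 0.3443 -0.3896  0.0389] fix [-123.9  -33.7] xdir 28.31 z [-0.001  0.    -1.   ] F [-0.9  0.1 -0.1] w -0.001 q [-0.92  0.19  1.64 -0.    1.3  -1.41]
1.41 rotz -1.1 slide [-0.023  0.142 -0.002]
1.48 rotz -1.0 slide [-0.018  0.113  0.   ]
1.55 rotz -1.0 slide [-0.018  0.113  0.   ]
1.62 rotz -1.0 slide [-0.018  0.113  0.   ]
1.69 rotz -1.0 slide [-0.018  0.113  0.   ]
1.76 rotz -1.0 slide [-0.018  0.113  0.   ]
1.83 rotz -1.0 slide [-0.018  0.113  0.   ]
1.9 rotz -1.0 slide [-0.018  0.113  0.   ]
1.97 rotz -1.0 slide [-0.018  0.113  0.   ]
2.04 rotz -1.0 slide [-0.018  0.113  0.   ]
```

View pics/side8.png

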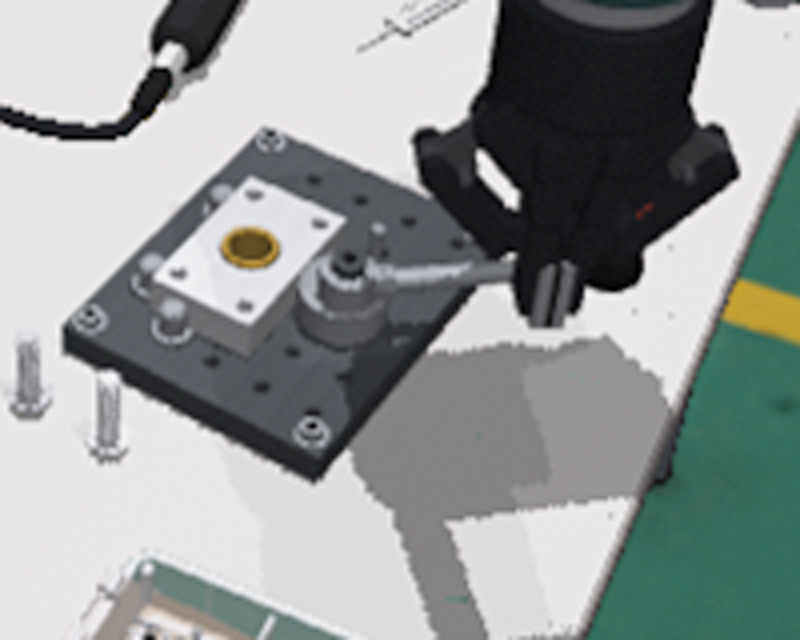

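The cam is closing on the block, with the lever at about 1.33. I continue to about 1.7.

Request:
carry_out:
  deltas:
    - {"rotation": [0,0,-1],"slide": [-0.02,0.13,0],"hand": 1}
    - {"rotation": [0,0,-1],"slide": [-0.02,0.11,0],"hand": 1}
    - {"rotation": [0,0,-1],"slide": [-0.02,0.11,0],"hand": 1}
    - {"rotation": [0,0,-1],"slide": [-0.02,0.11,0],"hand": 1}
    - {"rotation": [0,0,-1],"slide": [-0.02,0.11,0],"hand": 1}
    - {"rotation": [0,0,0],"slide": [0,0,0],"hand": 1}

```text
time_s: 13.42
position: [0.3573, -0.4152, 0.039]
tool_rot: [0.912, 0.409, -0.0, -0.0]
contact_force: [-1.2, 2.3, -0.5]
width: -0.001
```

Run:
```python
from h import *
import cv2
plan(np.arange(1.76,2.2,.07))
a,d=camera("side");cv2.imwrite("pics/side9.png",cv2.resize(a[150:310,300:500,::-1],None,fx=4,fy=4,interpolation=cv2.INTER_CUBIC))
```

```text
t 13.43 tcp [ 0.3573 -0.4152  0.039 ] fix [-107.4  -57.3] xdir 48.31 z [-0.001  0.    -1.   ] F [-1.2  2.3 -0.5] w -0.001 q [-0.93  0.27  1.56 -0.    1.32 -1.77]
1.76 rotz -1.11 slide [-0.026  0.133  0.   ]
1.83 rotz -1.0 slide [-0.018  0.113  0.   ]
1.9 rotz -1.0 slide [-0.018  0.113  0.   ]
1.97 rotz -1.0 slide [-0.018  0.113  0.   ]
2.04 rotz -1.0 slide [-0.018  0.113  0.   ]
2.11 rotz -1.0 slide [-0.018  0.113  0.   ]
2.18 rotz -1.0 slide [-0.018  0.113  0.   ]
```

View pics/side9.png

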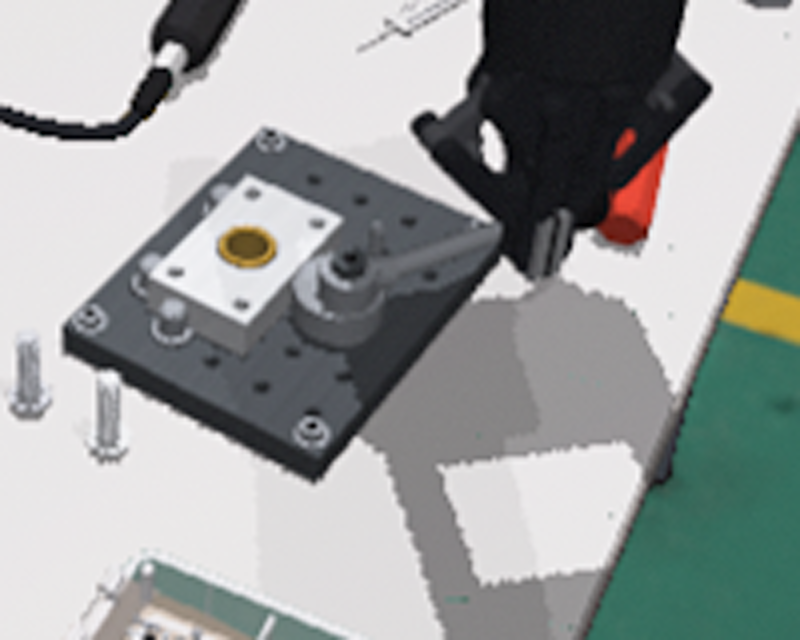

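The block is now against the rear pins and the side pin, and the lever is at about 1.67. I push on into the tightening range.

Request:
carry_out:
  deltas:
    - {"rotation": [0,0,-1],"slide": [-0.02,0.13,0],"hand": 1}
    - {"rotation": [0,0,-1],"slide": [-0.02,0.11,0],"hand": 1}
    - {"rotation": [0,0,-1],"slide": [-0.02,0.11,0],"hand": 1}
    - {"rotation": [0,0,0],"slide": [0,0,0],"hand": 1}

```text
time_s: 13.98
position: [0.3689, -0.4278, 0.0389]
tool_rot: [0.865, 0.503, -0.0, -0.001]
contact_force: [-3.4, 4.0, 1.0]
width: -0.001
```

Run:
```python
from h import *
plan(np.arange(1.97,2.2,.07))
```

```text
t 13.97 tcp [ 0.3689 -0.4278  0.0389] fix [-94.2 -68.2] xdir 60.34 z [-0.002  0.002 -1.   ] F [-3.4  4.   1. ] w -0.001 q [-0.92  0.31  1.5  -0.    1.33 -1.98]
1.97 rotz -1.11 slide [-0.024  0.132 -0.001]
2.04 rotz -1.0 slide [-0.018  0.113  0.   ]
2.11 rotz -1.0 slide [-0.018  0.113  0.   ]
2.18 rotz -1.0 slide [-0.018  0.113  0.   ]
```

Request:
carry_out:
  deltas:
    - {"rotation": [0,0,-1],"slide": [-0.02,0.12,0],"hand": 1}
    - {"rotation": [0,0,0],"slide": [0,0,0],"hand": 1}

```text
time_s: 14.22
position: [0.3735, -0.4316, 0.039]
tool_rot: [0.846, 0.532, -0.0, -0.001]
contact_force: [-4.6, 4.1, 1.5]
width: 0.001
```

Run:
```python
from h import *
plan([2.0,2.05])
```

```text
t 14.22 tcp [ 0.3735 -0.4316  0.039 ] fix [-89.  -71.3] xdir 64.33 z [-0.002  0.002 -1.   ] F [-4.6  4.1  1.5] w 0.001 q [-0.92  0.33  1.48 -0.    1.33 -2.04]
2.0 rotz -0.54 slide [-0.014  0.062 -0.   ]
2.05 rotz -0.72 slide [-0.014  0.08   0.   ]
```

Request:
carry_out:
  deltas:
    - {"rotation": [0,0,-0.5],"slide": [-0.01,0.06,0],"hand": 1}
    - {"rotation": [0,0,0],"slide": [0,0,0],"hand": 1}

```text
time_s: 14.48
position: [0.3754, -0.4331, 0.0389]
tool_rot: [0.837, 0.547, -0.001, -0.002]
contact_force: [-7.0, 4.8, 2.7]
width: -0.001
```

Request:
carry_out:
  deltas:
    - {"rotation": [0,0,-0.4],"slide": [-0.01,0.04,0],"hand": 1}
    - {"rotation": [0,0,0],"slide": [0,0,0],"hand": 1}

```text
time_s: 14.72
position: [0.377, -0.4343, 0.0389]
tool_rot: [0.83, 0.558, -0.001, -0.002]
contact_force: [-6.5, 5.7, 3.0]
width: 0.002
```

Run:
```python
from h import *
plan([2.05])
import cv2
a,d=camera("side");cv2.imwrite("pics/side10.png",cv2.resize(a[150:290,310:470,::-1],None,fx=5,fy=4.2,interpolation=cv2.INTER_CUBIC))
```

```text
t 14.72 tcp [ 0.377  -0.4343  0.0389] fix [-85.2 -73.4] xdir 67.9 z [-0.003  0.003 -1.   ] F [-6.5  5.7  3. ] w 0.002 q [-0.92  0.34  1.47 -0.    1.34 -2.1 ]
2.05 rotz -0.37 slide [-0.01   0.057 -0.002]
```

View pics/side10.png

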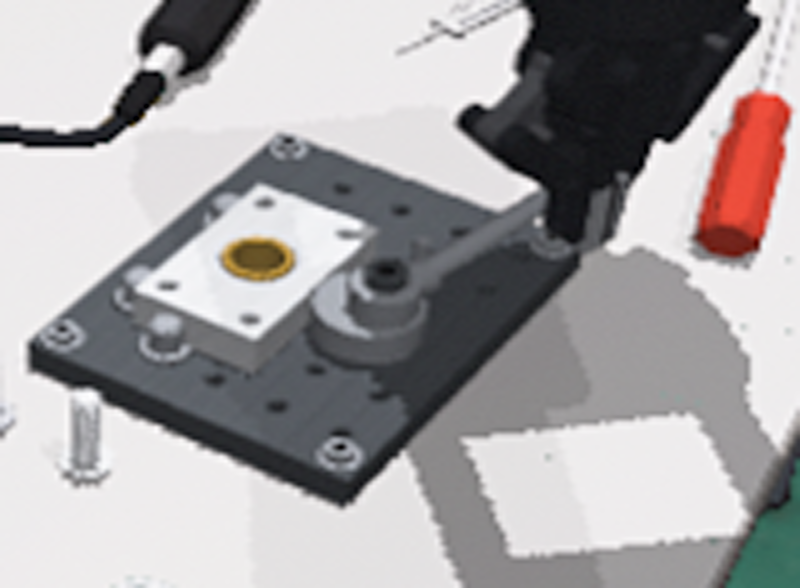

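The lever is at about 2.01 with 9 N and rising. I take a few small steps toward its stop.

Request:
carry_out:
  deltas:
    - {"rotation": [0,0,-0.3],"slide": [-0.01,0.03,0],"hand": 1}
    - {"rotation": [0,0,0],"slide": [0,0,0],"hand": 1}

```text
time_s: 15.02
position: [0.378, -0.4351, 0.0389]
tool_rot: [0.824, 0.567, -0.001, -0.002]
contact_force: [-9.1, 8.3, 5.0]
width: 0.002
```

Request:
carry_out:
  deltas:
    - {"rotation": [0,0,0],"slide": [0,0.03,0],"hand": 1}
    - {"rotation": [0,0,0],"slide": [0,0,0],"hand": 1}

```text
time_s: 15.28
position: [0.3794, -0.4357, 0.0389]
tool_rot: [0.824, 0.567, -0.001, -0.002]
contact_force: [-8.1, 7.1, 4.4]
width: -0.0
```

Run:
```python
from h import *
plan([2.05])
```

```text
t 15.28 tcp [ 0.3794 -0.4357  0.0389] fix [-82.6 -74.5] xdir 69.09 z [-0.004  0.003 -1.   ] F [-8.1  7.1  4.4] w -0.0 q [-0.92  0.35  1.46 -0.    1.34 -2.12]
2.05 rotz -0.07 slide [-0.002  0.    -0.002]
```

Request:
carry_out:
  deltas:
    - {"rotation": [0,0,0],"slide": [0,0.03,0],"hand": 1}
    - {"rotation": [0,0,0],"slide": [0,0,0],"hand": 1}

```text
time_s: 15.52
position: [0.3799, -0.4359, 0.0388]
tool_rot: [0.824, 0.567, -0.001, -0.003]
contact_force: [-14.7, 9.3, 5.9]
width: 0.001
```

Request:
carry_out:
  deltas:
    - {"rotation": [0,0,0],"slide": [0,0.03,0],"hand": 1}
    - {"rotation": [0,0,0],"slide": [0,0,0],"hand": 1}

```text
time_s: 15.78
position: [0.38, -0.436, 0.0388]
tool_rot: [0.824, 0.567, -0.002, -0.005]
contact_force: [-19.6, 12.9, 11.9]
width: 0.0
```

The force jumped to 26 N with no further motion, so the lever is on its stop. I take the hand away.

Request:
carry_out:
  deltas:
    - {"rotation": [0,0,0],"slide": [0,-0.15,0],"hand": 1}
    - {"rotation": [0,0,0],"slide": [0,-0.4,0],"hand": 1}
    - {"rotation": [0,0,0],"slide": [0,-0.2,0],"hand": 1}
    - {"rotation": [0,0,0],"slide": [0,0,-0.5],"hand": 1}
    - {"rotation": [0,0,0],"slide": [0,0,-0.8],"hand": 1}
    - {"rotation": [0,0,0],"slide": [0,0,-0.8],"hand": 1}
    - {"rotation": [0,0,0],"slide": [0,0,-0.6],"hand": 1}
    - {"rotation": [0,0,0],"slide": [0,0,0],"hand": 1}
    - {"rotation": [0,0,0],"slide": [0,0,0],"hand": 1}

```text
time_s: 16.9
position: [0.3485, -0.4244, 0.1732]
tool_rot: [0.823, 0.568, 0.0, -0.001]
contact_force: [0.3, -0.3, 0.2]
width: -0.004
```

Run:
```python
from ov import *
from h import info
from rig import camera
info()
p=np.load("fit.npy"); p[3:6]=0; p[6]=2.05
for n,b in (("scene",(215,180,150,105,5)),("side",(290,160,160,115,5))):
    a,d=camera(n); overlay(n,p,a,f"pics/fin_{n}.png",*b)
    cv2.imwrite(f"pics/finfull_{n}.png",a[:,:,::-1])
    x0,y0,w,h,k=b;cv2.imwrite(f"pics/finc_{n}.png",cv2.resize(a[y0:y0+h,x0:x0+w,::-1],None,fx=k,fy=k,interpolation=cv2.INTER_CUBIC))
```

```text
t 16.9 tcp [ 0.3485 -0.4244  0.1732] fix [-114.8  -67.6] xdir 69.2 z [-0.001  0.001 -1.   ] F [ 0.3 -0.3  0.2] w -0.004 q [-0.95  0.15  1.42  0.    1.58 -2.16]
```

View pics/fin_side.png

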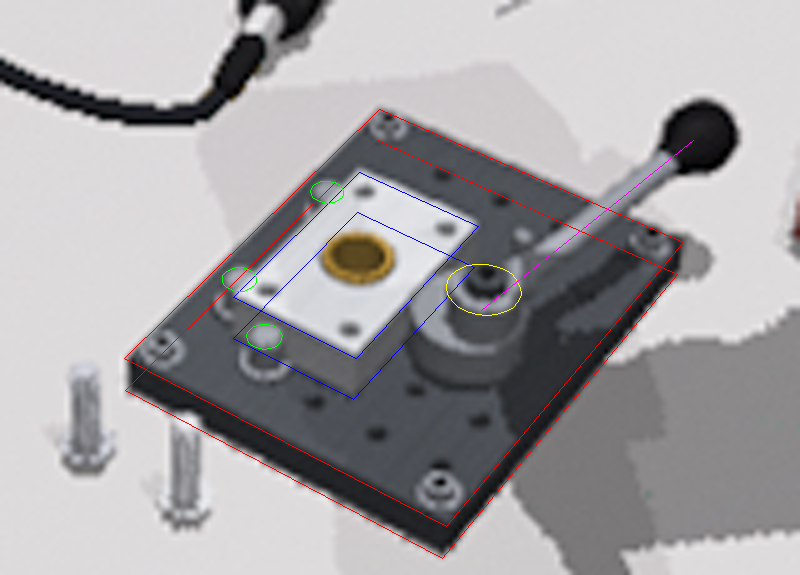

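View pics/finc_side.png

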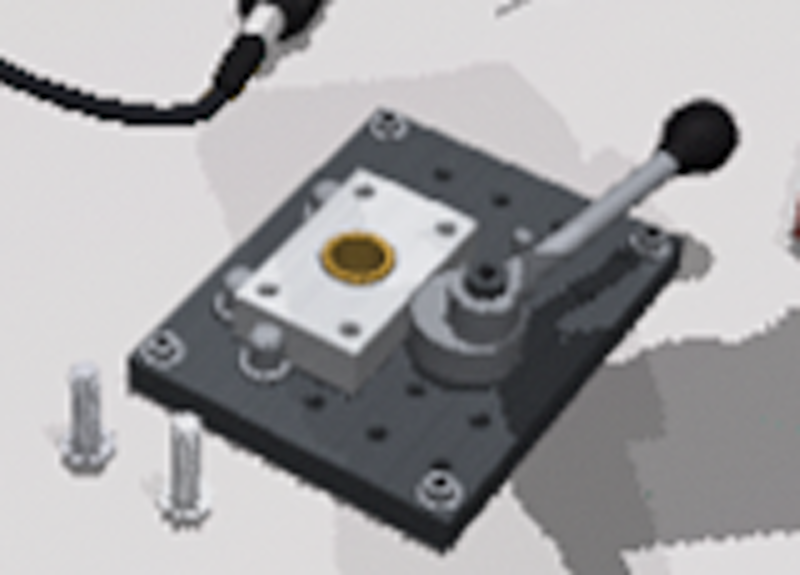

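View pics/finfull_scene.png

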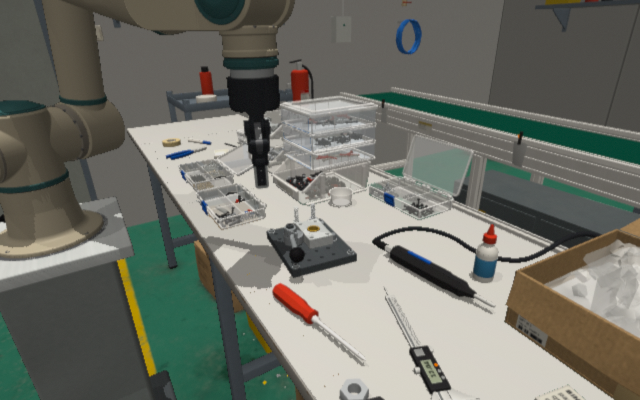

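The overlay at the home pose matches the block and the lever at 2.05. I check the side pin contact closer.

Run:
```python
import cv2
from rig import camera
a,d=camera("side")
cv2.imwrite("pics/z1.png",cv2.resize(a[205:245,325:380,::-1],None,fx=14,fy=14,interpolation=cv2.INTER_CUBIC))
a,d=camera("scene")
cv2.imwrite("pics/z2.png",cv2.resize(a[210:260,275:345,::-1],None,fx=11,fy=11,interpolation=cv2.INTER_CUBIC))
```

```text
(no output)
```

View pics/z1.png

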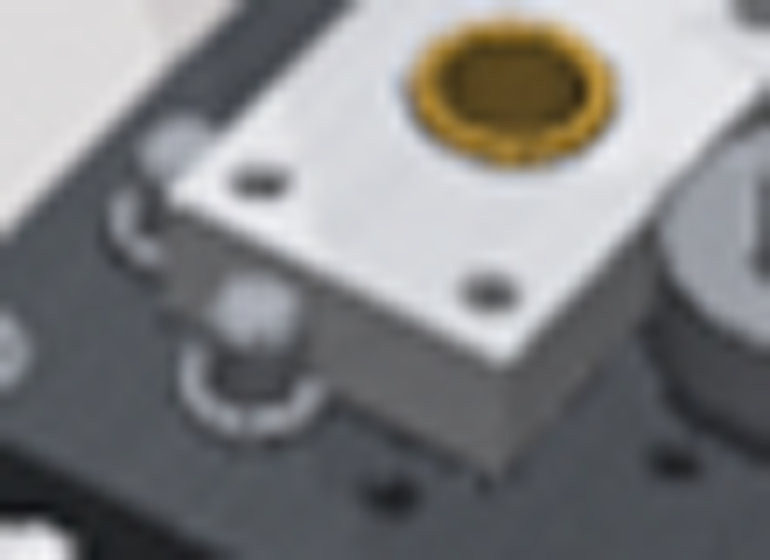

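View pics/z2.png

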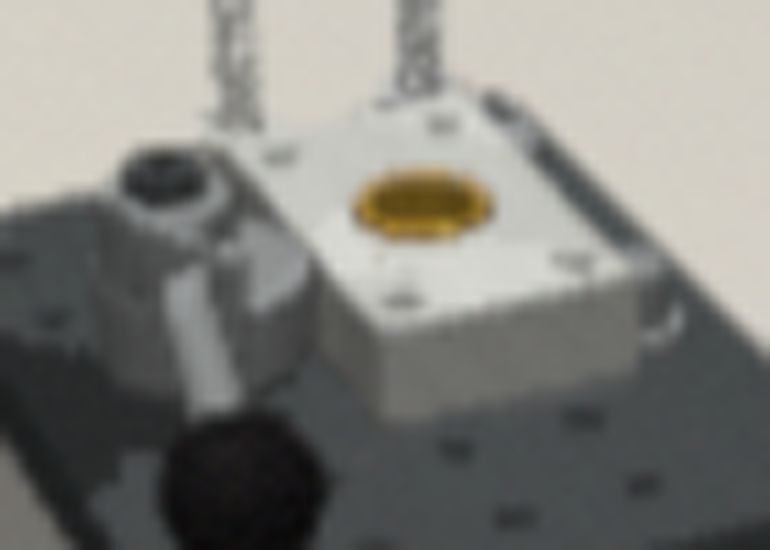

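The end face touches the side pin at (255,310) in the side crop. The rear edge is on the rear pins and the cam is against the block. The bolts and cup are where they were, so I hand in.

```bash
python3 -c "
from rig import ticket
print(ticket.hand_in())"
```

```text
the job is handed in; nothing more can be done
None
```

The block is clamped in the fixture, and I handed the job in at about 17 s of the 51 s allowed. Everything was done by pushing with the shut fingertip; nothing was gripped or lifted.

- **Block:** I slid it about 37 mm along the plate until the force rose from about 1 N to 5 N. The pictures then showed its end face on the side stop pin.
- **Lever:** I pushed it round from about 0.5 rad. The force rose to about 12 N, then jumped to about 26 N with no further motion, which I took as its stop at about 2.05 rad. I then backed the hand off and raised it clear.

**Last checks:** The contact force read about zero with the arm clear. In both cameras the end face is on the side pin, the rear edge is on the rear pins and the cam is against the block. The block and lever match the expected final position to within about 1–2 pixels, or 2–3 mm. The bolts and cup stand where they started.

**One disagreement:** My camera estimate of the fixture was about 1.2 mm off along y compared with where the block met the pin. I corrected for it before moving the lever. I could not measure the clamping force on the pins directly; it is inferred from the lever being on its stop.

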